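Set the tin holder's stop up to the tin and leave its play taken up

ROBOT

A 6-joint arm with a two-finger parallel gripper is mounted at the origin on a cart in front of the work surface, level with it; the furniture and walls round the work are solid. World frame = base frame: x ahead of the robot, y to its left, z up, the work surface at z = 0. Lengths are in m, angles in rad, forces in N, time in s.
With the tool pointing down it reaches from about 0.15 to 0.775 m from the base axis. Payload 6.1 kg.
Tool frame: the origin (TCP) lies where the fingers leave the gripper's body, on its centre line; the fingertips stand 73 mm ahead of it and the grasp point (between the pads) lies 54 mm ahead of it (manip.tips_ahead is the distance from the TCP to the fingertips, in m); z points along the fingers, y is the line along which they close (so a half turn about z gives the same grasp; the last joint's range is limited). The gripper opens to 85 mm and grips with 20 to 120 N. Pads are 22 mm wide; open, the fingers measure 114 mm over their backs; the gripper's body (76 mm by 85 mm) begins 54 mm behind the grasp point. The pads swing forward as they close: fully open they stand 13 mm farther back than shut.
Start: joints at [-1.158, 0.126, -0.04, 1.405, 0, 1.571], TCP at [0.211, -0.481, 0.304] pointing down, gripper open.
Joint ranges: [-2.72, 2.72], [-0.95, 1.95], [-1.27, 1.35], [-1.78, 2.02], [-1.46, 1.47], [-3.14, 3.14]. Speed limits (rad/s): [2.39, 2.39, 3.01, 3.14, 3.14, 3.14].

INTERFACE

Orientations are given as a unit quaternion [x, y, z, w].
In Python, from station import get_obs, optics, manip gives the robot as it stands. The module is installed in compiled form; this text tells all that it offers.
- The arm moves only by the shell command python3 -m inch 'ROWS' [FORCE]. ROWS is JSON, one flat list of numbers, 7 for each row, row after row: the shift along the world's x, y, z in mm, then the turn, a rotation vector about the world's x, y, z in degrees, then the finger opening in mm, from 0 to 85.4. A call has 1 to 10 rows; each row is the pose to reach, as a shift and turn from the pose commanded when the call began; what a row does not reach only later rows make up. A row lasts 1/8 s, in which the tool goes at most 62.5 mm and 10.7 degrees, less where a joint would pass 70% of its speed; a pose out of reach is approached as far as the arm can. A call with a gripper value outside its range is refused whole. The fingers move at their own pace and stop on an object; FORCE is the grip in N (left out, the last holds). Time passes only in rows, so rows that repeat a pose let the fingers close. It gives the time, the measured TCP pose, the force, the opening and the grip force at its end, in the units of the state.
- get_obs(): the state, without advancing time (a new reading comes with each control period).
- optics.read_camera(name): name is "side" or "top" or "wrist"; returns the picture (384x512x3 uint8, blue, green, red); there is no depth.
- optics.camera_info(name): a dict with "fx", "fy", "cx", "cy" (pixels), "dist_coeffs" ([k1, k2, p1, p2, k3] as OpenCV has them; the pictures are not rectified), "view" (4x4, takes a point from world to camera coordinates); the wrist camera has in their place "mount" (4x4, takes a point from camera to tool coordinates, whose origin is the TCP and whose axes are the flange's). Camera axes: x right, y down, z forward; pixel columns grow to the right and rows downward; lengths in m; the calibration is good to about 2 mm. A picture is of the moment at which its call begins: read the wrist's pose just before it. camera_info takes no time and is no camera call.
- manip.sign_off(): hands the job in; it is judged then, once.
The state is a dict: "time_s": time; "joint_pos": joint angles; "qd": joint speeds; "effort": joint torques, N m; "ee_pos": TCP position; "ee_rot": TCP orientation; "ft_force": force on the tool from outside, world axes, zero at the start; "ft_torque": the same for the moment, N m; "width": opening from 0.0 (shut) to 1.0 (fully open); "grasp_force": force on a finger pad.
Only numpy, scipy, OpenCV 4.12 (cv2) and the standard library are available. Lean on these libraries where they do the work, as an engineer would, in place of code of your own. Each camera call takes 0.05 s, during which the arm holds its last target. There are 200 camera calls.

TASK

Set the sliding stop of the tin holder for the small tin: by its red knob draw the stop open past the tin's width, stand the tin upright on the base between fence and stop, let go of it, and then bring the stop up by the knob, from the open side only, until it has pushed the tin home against the padded fence and bears on it with a light, firm push of about 10 N (never over 20 N). The knob has play, so let go without easing it back: at the end the play must still be taken up towards the tin. Leave the sugar jar, the cup and the bottle opener alone.

Things in the scene. Friction and masses are not known exactly. Their poses are not given: they have to be found in the camera images.
- holder: Tin holder, fixed: pale wooden base 100 (x) x 240 (y) x 12 mm high, origin at the centre of its underside, y axis along its length to the brown wooden fence at its +y end (inner face at holder y = +100 mm, top 66 mm above the worktop). A dark padded face on the fence, locked, stands 2 to 24 mm proud of it, differently each time and not measured: the tin meets this pad.
- bay (a point): Point on the top of the holder's base (12 mm above the worktop), on its middle line, 60 mm short of the fence's wooden face. A tin (radius 28.7 mm) set down centred here clears the pad by 7 to 30 mm. Axes as the holder's; the base is open to both sides here.
- stop (a joint): The aluminium stop sliding on the base: gap in m from the fence's wooden face to the stop's face, 0 to 0.115, growing as it is drawn away (holder -y). Friction about 5 N; stays where left; starts too close for the tin. Plate 70 mm wide, 12 mm thick, top 66 mm above the worktop; behind it a flat slide 46 mm wide, reaching 90 mm behind the face, top 28 mm above the worktop.
- stop_face (a point): Point on the middle of the stop's face that meets the tin, 48 mm above the worktop.
- knob (a joint): The play of the red knob on the stop, in m, 0 to 0.010: 0 when the knob bears on the stop in the closing direction (the play is taken up towards the tin), 0.010 when it bears in the opening direction. Between the two the knob moves freely along holder y (about 0.6 N) and the stop does not follow.
- knob_grip (a point): Middle of the upright red knob's grip, 62 mm above the worktop: a round post 22 mm in diameter from 36 to 82 mm above the worktop, on a 28 mm foot, to be gripped from above. It stands on the stop's slide, 60 mm behind the stop's face (70 mm when the play is drawn to the opening side), and moves only along holder y.
- tin_center (a point): Centre of the small printed food tin, a loose upright cylinder of 57.4 mm diameter and 72 mm height (centre 36 mm above what it stands on), 0.13 to 0.25 kg.
- sugar: Glass jar with green lid, 65 mm across, 90 mm high, loose; origin at the centre of its underside. Leave alone.
- cup: White cup with a handle, 59 x 83 mm over the handle, 55 mm high, loose; origin on its underside. Leave alone.
- bottle_opener: Bottle opener with yellow handle, 174 x 41 x 20 mm, lying on the worktop; origin at the centre of its underside. Leave alone.
Mind the look-alikes: they are no part of the job. Leave any blue look-alike of the part that bears tin_center alone.

How it is judged:
By the outcome, as a careful person would: the job done as asked, in the order asked, and still so for the second after the job is handed in, with the robot touching nothing.
It also fails if it takes over 64 s, if anything falls off the work surface, if the arm or the gripper's body presses on something with over 40 N, if the wrist force passes 120 N, or if a joint passes its speed limit or range.

## Working session

There is one attempt and no reset: what is moved stays moved. The work goes in short steps, Python scripts to look and compute and a shell command to move; the robot and the scene stay as the last step left them, time stands still between calls to the robot, and variables do not carry over. Pictures are saved under pics/ and viewed, at most 10 in all, crops included, and the job is handed in when it is done.

```bash
mkdir -p pics; cat > h.py <<'E'
import numpy as np, cv2
from station import get_obs, optics, manip
from scipy.spatial.transform import Rotation as R
def snap(n,f):
    o=get_obs(); im=optics.read_camera(n); cv2.imwrite('pics/'+f,im); np.save('pics/'+f+'.npy',np.r_[o['ee_pos'],o['ee_rot']]); return im
def ray(n,u,v,pose=None):
    c=optics.camera_info(n); K=np.array([[c['fx'],0,c['cx']],[0,c['fy'],c['cy']],[0,0,1]])
    p=cv2.undistortPoints(np.array([[[u,v]]],float),K,np.array(c['dist_coeffs']))[0,0]
    if n=='wrist':
        T=np.eye(4);T[:3,:3]=R.from_quat(pose[3:]).as_matrix();T[:3,3]=pose[:3]; M=T@np.array(c['mount'])
    else: M=np.linalg.inv(np.array(c['view']))
    d=M[:3,:3]@np.r_[p,1]; return M[:3,3],d/np.linalg.norm(d)
def onz(r,z): o,d=r; return o+d*(z-o[2])/d[2]
def tri(*rs):
    A=sum(np.eye(3)-np.outer(d,d) for o,d in rs); b=sum((np.eye(3)-np.outer(d,d))@o for o,d in rs)
    x=np.linalg.solve(A,b); return x,[float(np.linalg.norm((np.eye(3)-np.outer(d,d))@(x-o))) for o,d in rs]
E
python3 - <<'E'
from h import *
a=snap('top','a_top.png');b=snap('side','a_side.png')
cv2.imwrite('pics/a.png',cv2.resize(np.vstack([a,b]),None,fx=.78,fy=.78))
for n in('top','side'): print(n,np.round(np.linalg.inv(np.array(optics.camera_info(n)['view'])),3).tolist(), optics.camera_info(n)['fx'])
o=get_obs();print(o['ee_rot'],o['ft_force'],np.array(optics.camera_info('wrist')['mount']).round(3).tolist(),optics.camera_info('wrist')['fx'])
E
```

```text
top [[-0.001, -0.988, 0.156, 0.452], [-1.0, -0.002, -0.014, -0.041], [0.014, -0.156, -0.988, 1.116], [0.0, 0.0, 0.0, 1.0]] 386.4851610493131
side [[1.0, 0.007, 0.024, 0.593], [-0.015, -0.599, 0.801, -0.739], [0.02, -0.801, -0.599, 0.592], [0.0, 0.0, 0.0, 1.0]] 356.6864497042516
[ 9.78775831e-01  2.04932539e-01 -1.49188876e-04 -7.11004339e-04] [ 0.44329997 -0.09654334  0.46310251] [[0.0, -0.944, -0.329, 0.084], [1.0, 0.0, 0.0, -0.0], [-0.0, -0.329, 0.944, -0.071], [0.0, 0.0, 0.0, 1.0]] 318.2630978311608
```

View pics/a_top.png

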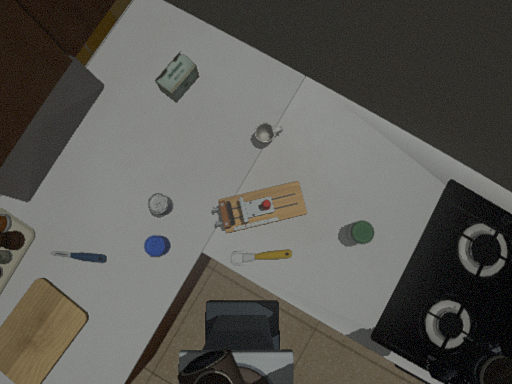

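View pics/a_side.png

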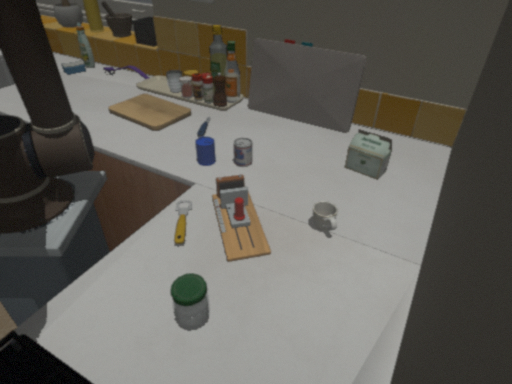

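The printed tin is at top (159,205) and side (243,152). The blue look-alike is at top (156,246) and side (205,151). The fence is at top (227,214) and the red knob at (267,205). The printed tin fits the description, so I'll confirm it in an enlarged crop.

```bash
python3 - <<'E'
from h import *
a=cv2.imread('pics/a_top.png');b=cv2.imread('pics/a_side.png')
A=cv2.resize(a[170:260,135:315],None,fx=4.4,fy=4.4,interpolation=cv2.INTER_CUBIC)[:, :792]
B=cv2.resize(b[130:265,180:280],(370,500)) 
cv2.imwrite('pics/crop.png',A)
P=lambda t,s:print(tri(ray('top',*t),ray('side',*s)))
P((267,204),(239,200)) # knob top
P((159,200),(243,143)) # tin top
print('fence',onz(ray('top',223,203),.066),onz(ray('top',229,232),.066))
for p in [(300,182),(307,214),(221,234)]: print('base',onz(ray('top',*p),.012))
E
```

```text
(array([ 0.55827354, -0.08479148,  0.08071049]), [0.0012469610088817976, 0.0012469610088817074])
(array([0.56456754, 0.20835676, 0.06990361]), [0.003936692936055033, 0.003936692936055179])
fence [0.56112648 0.03441065 0.066     ] [0.48254537 0.01732288 0.066     ]
base [ 0.62809878 -0.18397561  0.012     ]
base [ 0.53526779 -0.20247951  0.012     ]
base [0.47846044 0.04292919 0.012     ]
```

View pics/crop.png

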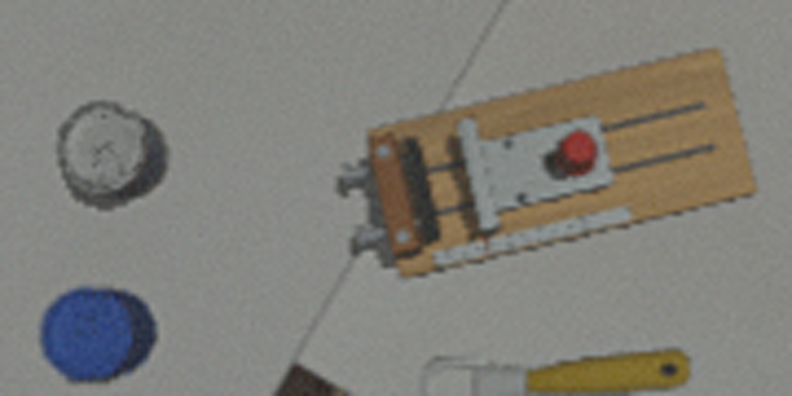

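The silver-topped printed tin is confirmed at (100,150) in the crop; the blue one at (97,333) gets left alone. Next I compute the holder axis while the arm moves above the knob.

```bash
python3 -m inch '[40,45,0,0,0,9,60, 80,90,0,0,0,18,60, 120,135,-10,0,0,27,60, 160,180,-20,0,0,36,60, 200,225,-30,0,0,45,60, 240,270,-40,0,0,54,60, 280,315,-50,0,0,63,60, 320,360,-54,0,0,71,60, 347,396,-54,0,0,77.6,60, 347,396,-54,0,0,77.6,60]'
python3 - <<'E'
from h import *
a=snap('wrist','w1.png'); cv2.imwrite('pics/w1b.png',cv2.resize(a,None,fx=1.5,fy=1.5))
o=get_obs();print(o['time_s'],o['ee_pos'],R.from_quat(o['ee_rot']).as_matrix().round(3).tolist(),o['joint_pos'])
q=[onz(ray('top',*p),.012)[:2] for p in [(299,181.4),(307,213.2),(219,199),(226.6,232.5)]]
d1=q[2]-q[0];d2=q[3]-q[1];print(np.round(q,4),np.degrees(np.arctan2(d1[1],d1[0])),np.degrees(np.arctan2(d2[1],d2[0])),np.linalg.norm(d1),np.linalg.norm(d2),np.mean(q,0))
E
```

```text
time_s: 1.35
ee_pos: [0.5588, -0.0824, 0.2488]
ee_rot: [0.633, 0.774, -0.0, -0.001]
ft_force: [-0.3, -0.8, 0.5]
width: 0.7
grasp_force: 0.0
1.4 [ 0.55788698 -0.08376603  0.24900268] [[-0.197, 0.98, -0.002], [0.98, 0.197, -0.0], [0.0, -0.002, -1.0]] [-1.48917524e-01  2.05707438e-01 -6.43201937e-02  1.30245412e+00
 -2.98372155e-04  1.22362354e+00]
[[ 0.6299 -0.1811]
 [ 0.5376 -0.2025]
 [ 0.5783  0.0499]
 [ 0.4827  0.0271]] 102.587359145327 103.43348683491772 0.2366799158967913 0.2360791737197286 [ 0.55710326 -0.07665747]
```

View pics/w1b.png

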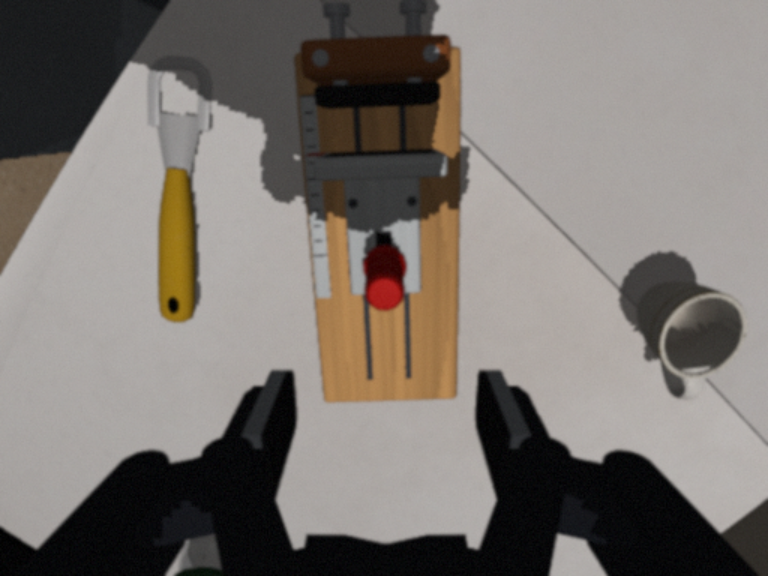

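The wrist view shows the knob top at (384,293), the dark pad at (377,95), the stop plate at (385,160), and the base near corners at (325,402) and (456,398). All of these are in the 1.5x picture.

```bash
python3 - <<'E'
from h import *
p=np.load('pics/w1.png.npy'); W=lambda u,v,z:onz(ray('wrist',u/1.5,v/1.5,p),z)
q=np.array([W(*c,.012)[:2] for c in [(325,402),(456,398),(296,57),(460,47)]]);print(q.round(4))
for i in(0,1):
    d=q[i+2]-q[i];print(np.degrees(np.arctan2(d[1],d[0])),np.linalg.norm(d))
d=q[1]-q[0];print(np.degrees(np.arctan2(d[1],d[0])),np.linalg.norm(d),q.mean(0))
K=W(384,293,.082);print('knob',K, tri(ray('wrist',256,195.3,p),ray('top',267,204)))
for n,c in dict(stopL=(306,155),stopR=(447,153),padL=(316,88),padR=(438,86)).items(): print(n,W(*c,.066))
for n,c in dict(fl=(305,79),fr=(448,77)).items(): print(n,W(*c,.066))
E
```

```text
[[ 0.5361 -0.2019]
 [ 0.6314 -0.1789]
 [ 0.4811  0.0279]
 [ 0.5755  0.0526]]
103.45604082583482 0.23621355248650588
103.58016560046536 0.2381478895628075
13.577277778302216 0.09804806654297146 [ 0.55601611 -0.07505859]
knob [ 0.55743396 -0.08323856  0.082     ] (array([ 0.55763331, -0.08514337,  0.07645185]), [0.00016968858317465254, 0.00016968858317449717])
stopL [ 0.50390345 -0.02264957  0.066     ]
stopR [ 0.57510702 -0.00716328  0.066     ]
padL [0.50373896 0.0106609  0.066     ]
padR [0.56308046 0.02364222 0.066     ]
fl [0.4976694  0.01380975 0.066     ]
fr [0.56697108 0.02879044 0.066     ]
```

```bash
python3 -m inch '[0,0,-50,0,0,2.2,50, 0,0,-95,0,0,2.2,50, 0,0,-120,0,0,2.2,50, 0,0,-133,0,0,2.2,50, 0,0,-133,0,0,2.2,15, 0,0,-133,0,0,2.2,15, 0,0,-133,0,0,2.2,15, 0,0,-133,0,0,2.2,15, 0,0,-133,0,0,2.2,15]' 60
```

```text
time_s: 2.52
ee_pos: [0.5582, -0.085, 0.118]
ee_rot: [0.619, 0.785, 0.0, 0.001]
ft_force: [-0.4, -0.8, 6.0]
width: 0.244
grasp_force: 59.6
```

```bash
python3 -m inch '[1.7,-7,0,0,0,0,15, 3.4,-14,0,0,0,0,15, 5,-21,0,0,0,0,15, 6.7,-28,0,0,0,0,15, 8.4,-35,0,0,0,0,15, 10,-42,0,0,0,0,15, 11.8,-49,0,0,0,0,15, 13.5,-56,0,0,0,0,15, 15,-63,0,0,0,0,15, 16.8,-70,0,0,0,0,15]'
python3 -m inch '[0,0,0,0,0,0,40, 0,0,0,0,0,0,45, 0,0,0,0,0,0,45, 0,0,60,0,0,0,60, 0,0,115,0,0,0,70]'
python3 - <<'E'
from h import *
a=snap('wrist','w2.png'); t=snap('top','t2.png');cv2.imwrite('pics/w2b.png',np.vstack([a,cv2.resize(t[170:260,135:305],(512,216))[:]]))
E
```

```text
time_s: 3.78
ee_pos: [0.5748, -0.1538, 0.118]
ee_rot: [0.619, 0.785, 0.002, -0.0]
ft_force: [-0.6, 4.8, 8.3]
width: 0.241
grasp_force: 59.9
time_s: 4.4
ee_pos: [0.5739, -0.1547, 0.2327]
ee_rot: [0.619, 0.785, -0.0, -0.001]
ft_force: [1.0, 0.1, -0.1]
width: 0.82
grasp_force: 0.0
```

View pics/w2b.png

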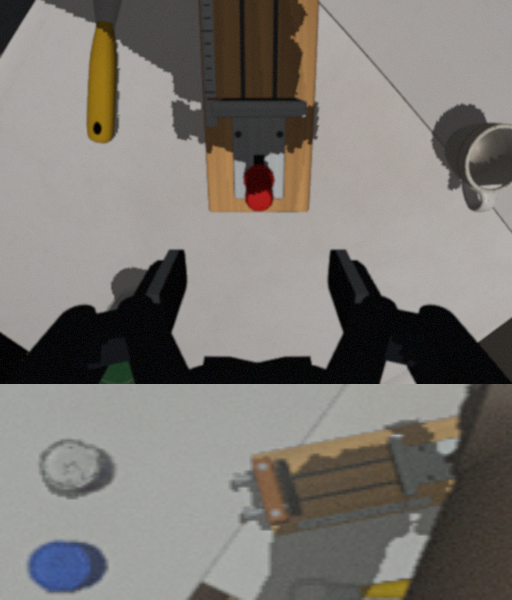

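The stop is drawn open, with its plate at (258,103) near the open end of the base and the knob at (259,200). Next is the tin.

```bash
python3 -m inch '[-1,40,10,0,0,0,72, -2,100,20,0,0,0,72, -4,160,20,0,0,0,72, -6,220,20,0,0,0,72, -8,280,20,0,0,0,72, -10,330,20,0,0,0,72, -10,363,20,0,0,0,72, -10,363,20,0,0,0,72]'
python3 - <<'E'
from h import *
p=np.load('pics/w2.png.npy');s=onz(ray('wrist',258,99,p),.066);print('gap',np.dot(np.array([.5332,.0213])-s[:2],[.233,-.972]) ,s)
a=snap('wrist','w3.png'); cv2.imwrite('pics/w3b.png',cv2.resize(a,None,fx=1.5,fy=1.5)); print(np.load('pics/w3.png.npy'))
E
```

```text
time_s: 5.5
ee_pos: [0.5639, 0.2104, 0.251]
ee_rot: [0.618, 0.786, -0.0, -0.0]
ft_force: [-0.4, 0.2, 0.1]
width: 0.84
grasp_force: 0.0
gap -0.10711651622503092 [ 0.55677915 -0.08324997  0.066     ]
[ 5.63942912e-01  2.10395541e-01  2.50959742e-01  6.17969537e-01
  7.86201901e-01 -3.41645763e-04 -3.24606055e-04]
```

View pics/w3b.png

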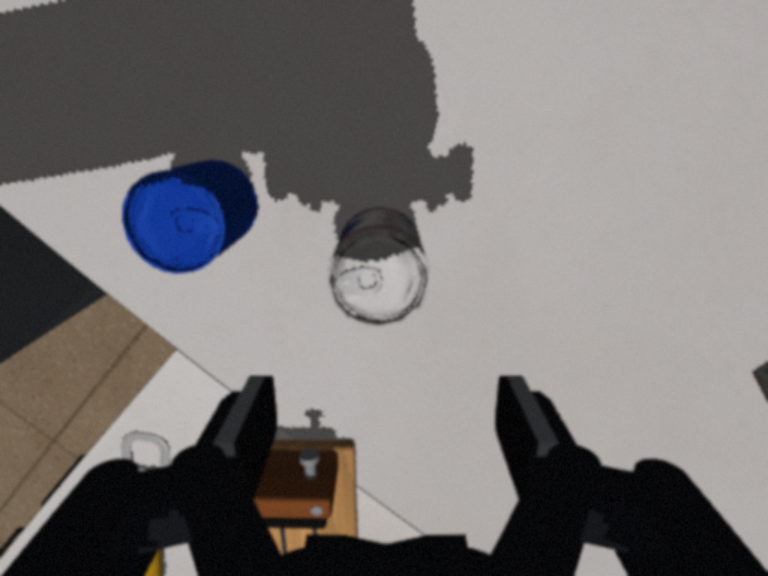

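The gap is about 107 mm. The tin's top is centred at (378,279) in the 1.5x picture, and the blue tin is at (175,222).

```bash
python3 - <<'E'
from h import *
p=np.load('pics/w3.png.npy');r=ray('wrist',378.5/1.5,279/1.5,p);c=onz(r,.072);print(c,tri(r,ray('top',159,200)),tri(r,ray('side',243,143)))
print('edges',[onz(ray('wrist',u/1.5,v/1.5,p),.072)[:2].round(4) for u,v in[(330,279),(427,279),(378,325)]])
print('blue',onz(ray('wrist',175/1.5,222/1.5,p),.072), 'd mm',(c[:2]-p[:2])*1000)
E
```

```text
[0.55874167 0.21244854 0.072     ] (array([0.56397866, 0.21007357, 0.06641666]), [0.0049055250603453155, 0.004905525060345279]) (array([0.55979969, 0.21106108, 0.06758296]), [0.0007860663828776983, 0.000786066382877723])
edges [array([0.5327, 0.2061]), array([0.5847, 0.2188]), array([0.5649, 0.1855])]
blue [0.44481007 0.21799046 0.072     ] d mm [-5.20123969  2.05299774]
```

```bash
python3 -m inch '[-5,3,-50,0,0,0,72, -5,3,-100,0,0,0,72, -5,3,-140,0,0,0,72, -5,3,-158,0,0,0,72, -5,3,-158,0,0,0,72, -5,3,-158,0,0,0,50, -5,3,-158,0,0,0,50, -5,3,-158,0,0,0,50, -5,3,-158,0,0,0,50]' 40
```

```text
time_s: 6.68
ee_pos: [0.5605, 0.2114, 0.0959]
ee_rot: [0.619, 0.785, 0.001, 0.001]
ft_force: [-0.1, -1.0, 6.1]
width: 0.66
grasp_force: 43.1
```

```bash
python3 -m inch '[0,0,50,0,0,0,50, -1,-15,95,0,0,0,50, -3,-60,100,0,0,0,50, -6,-115,100,0,0,0,50, -9,-170,100,0,0,0,50, -12,-220,100,0,0,0,50, -13,-248,90,0,0,0,50, -13,-248,60,0,0,0,50, -13,-248,40,0,0,0,50, -13,-248,40,0,0,0,50]'
python3 - <<'E'
from h import *
o=get_obs();print(o['ee_pos'],o['ft_force']);a=snap('wrist','w4.png');b=snap('side','s4.png')
cv2.imwrite('pics/w4b.png',np.vstack([a,cv2.resize(b[140:280,180:320],(512,512))[:380]])[:, :] if 0 else np.hstack([cv2.resize(a,(440,330)),cv2.resize(b[150:270,180:310],(358,330))]))
E
```

```text
time_s: 7.92
ee_pos: [0.5453, -0.0369, 0.1326]
ee_rot: [0.62, 0.785, -0.001, -0.001]
ft_force: [0.1, -0.2, -1.6]
width: 0.662
grasp_force: 43.5
[ 0.54526849 -0.03689928  0.13257818] [ 0.05686185 -0.20664468 -1.59408999]
```

View pics/w4b.png

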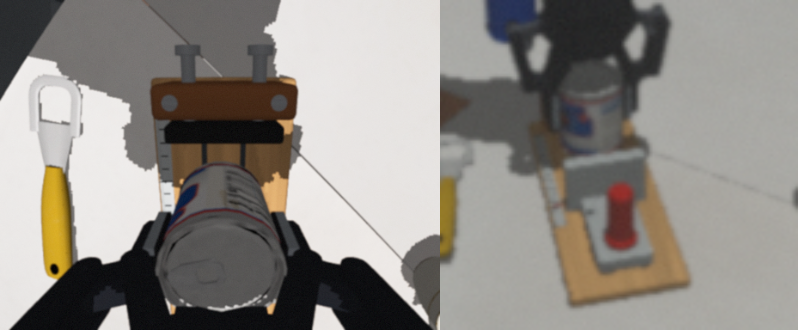

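The tin hangs upright over the bay, clear of both the pad and the stop plate (side view, around (590,110)). Lowering it.

```bash
python3 -m inch '[0,0,-15,0,0,0,50, 0,0,-23,0,0,0,50, 0,0,-26,0,0,0,50, 0,0,-27,0,0,0,50, 0,0,-27.5,0,0,0,50, 0,0,-27.5,0,0,0,50]'
```

```text
time_s: 8.78
ee_pos: [0.5459, -0.0368, 0.1078]
ee_rot: [0.619, 0.785, -0.0, -0.0]
ft_force: [-6.9, 0.5, 10.0]
width: 0.658
grasp_force: 44.6
```

```bash
python3 -m inch '[0,0,1,0,0,0,62, 0,0,1,0,0,0,72, 0,0,1,0,0,0,76, 0,0,1,0,0,0,76, 0,0,40,0,0,0,76, 0,0,100,0,0,0,76, 0,0,140,0,0,0,76, 0,0,140,0,0,0,76]'
python3 - <<'E'
from h import *
a=snap('wrist','w5.png');b=snap('side','s5.png');t=snap('top','t5.png')
cv2.imwrite('pics/w5b.png',np.hstack([cv2.resize(a,(440,330)),cv2.resize(b[150:270,180:310],(358,330))])); print(np.load('pics/w5.png.npy')[:3])
E
```

```text
time_s: 9.78
ee_pos: [0.548, -0.037, 0.2502]
ee_rot: [0.619, 0.785, 0.002, 0.003]
ft_force: [0.3, 0.2, -0.5]
width: 0.891
grasp_force: 0.0
[ 0.54795628 -0.03700203  0.25016593]
```

View pics/w5b.png

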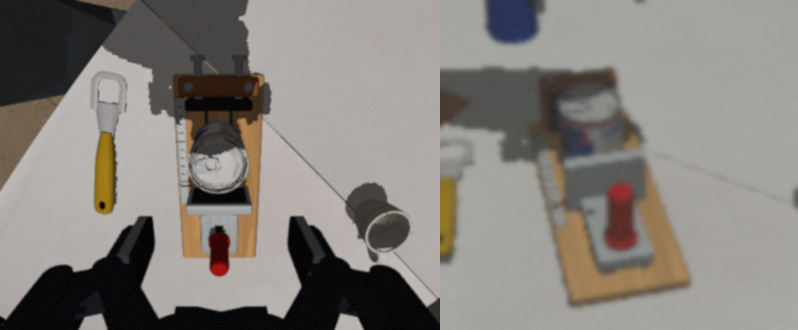

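The tin stands upright on the base, released, at (218,165) in the left picture. The knob is at (219,255). Going back to the knob.

```bash
python3 -m inch '[14,-58,0,0,0,0,50, 28,-118,0,0,0,0,50, 28,-118,-40,0,0,0,50, 28,-118,-85,0,0,0,50, 28,-118,-115,0,0,0,50, 28,-118,-128,0,0,0,50, 28,-118,-128,0,0,0,50]'
python3 -m inch '[0,0,0,0,0,0,15, 0,0,0,0,0,0,15, 0,0,0,0,0,0,15, 0,0,0,0,0,0,15, 0,0,0,0,0,0,15]' 60
python3 - <<'E'
from h import *
o=get_obs();print(o['ee_pos'],o['ft_force'],o['width'])
E
```

```text
time_s: 10.8
ee_pos: [0.5737, -0.1546, 0.117]
ee_rot: [0.619, 0.785, -0.001, -0.001]
ft_force: [0.1, 0.4, -0.4]
width: 0.587
grasp_force: 0.0
time_s: 11.42
ee_pos: [0.5751, -0.155, 0.12]
ee_rot: [0.619, 0.785, 0.001, 0.001]
ft_force: [-0.3, -0.5, 6.7]
width: 0.238
grasp_force: 58.8
[ 0.57510576 -0.15504806  0.12001874] [-0.34099137 -0.50609592  6.69115088] 0.2375781100069772
```

```bash
python3 -m inch '[-0.7,2.9,0,0,0,0,15, -1.4,5.8,0,0,0,0,15, -2.1,8.7,0,0,0,0,15, -2.8,11.7,0,0,0,0,15, -3.5,14.6,0,0,0,0,15, -4.2,17.5,0,0,0,0,15, -4.9,20.4,0,0,0,0,15, -5.6,23.3,0,0,0,0,15, -6.3,26.2,0,0,0,0,15, -7,29.2,0,0,0,0,15]'
```

```text
time_s: 12.68
ee_pos: [0.5684, -0.1269, 0.1201]
ee_rot: [0.62, 0.785, -0.0, 0.002]
ft_force: [-0.3, -5.9, 7.0]
width: 0.237
grasp_force: 58.9
```

```bash
python3 -m inch '[-0.2,1,0,0,0,0,15, -0.5,2,0,0,0,0,15, -0.7,3,0,0,0,0,15, -0.9,4,0,0,0,0,15, -1.2,5,0,0,0,0,15]'
```

```text
time_s: 13.3
ee_pos: [0.5672, -0.1221, 0.1201]
ee_rot: [0.62, 0.785, -0.001, 0.002]
ft_force: [0.3, -6.5, 6.0]
width: 0.241
grasp_force: 58.9
```

```bash
python3 - <<'E'
from h import *
p=np.load('pics/w1.png.npy'); n=np.array([-.233,.972]);c=np.array([.5565,-.0759])
for v in(88,105): 
  for z in (.06,.05): print(v,z,'holder y',n@(onz(ray('wrist',378/1.5,v/1.5,p),z)[:2]-c))
o=get_obs();y=n@(o['ee_pos'][:2]-c);print('knob y',y,'face',y+.06,'tin far edge if touching',y+.06+.0574)
E
```

```text
88 0.06 holder y 0.09563685309344892
88 0.05 holder y 0.09631519909057269
105 0.06 holder y 0.08736856259772346
105 0.05 holder y 0.08772877330439557
knob y -0.047440768827201794 face 0.012559231172798203 tin far edge if touching 0.0699592311727982
```

About 17 mm to go by vision. I'll move 11 mm, then creep.

```bash
python3 -m inch '[-0.3,1.4,0,0,0,0,15, -0.7,2.8,0,0,0,0,15, -1,4.2,0,0,0,0,15, -1.3,5.6,0,0,0,0,15, -1.6,7,0,0,0,0,15, -2,8.3,0,0,0,0,15, -2.3,9.6,0,0,0,0,15, -2.6,10.7,0,0,0,0,15, -2.6,10.7,0,0,0,0,15]'
```

```text
time_s: 14.42
ee_pos: [0.5646, -0.1113, 0.1201]
ee_rot: [0.62, 0.785, -0.0, 0.002]
ft_force: [0.4, -5.5, 6.6]
width: 0.235
grasp_force: 58.9
```

```bash
python3 -m inch '[-0.1,0.5,0,0,0,0,15, -0.2,1,0,0,0,0,15, -0.4,1.5,0,0,0,0,15, -0.5,2,0,0,0,0,15]'
```

```text
time_s: 14.92
ee_pos: [0.5642, -0.1094, 0.1201]
ee_rot: [0.62, 0.785, -0.0, 0.002]
ft_force: [0.4, -7.0, 6.9]
width: 0.239
grasp_force: 58.9
```

```bash
python3 -m inch '[-0.1,0.5,0,0,0,0,15, -0.2,1,0,0,0,0,15, -0.4,1.5,0,0,0,0,15]'
```

```text
time_s: 15.3
ee_pos: [0.5638, -0.1079, 0.1201]
ee_rot: [0.62, 0.785, -0.0, 0.002]
ft_force: [-0.3, -7.0, 6.0]
width: 0.241
grasp_force: 58.9
```

```bash
python3 -m inch '[-0.1,0.5,0,0,0,0,15, -0.2,1,0,0,0,0,15]'
```

```text
time_s: 15.55
ee_pos: [0.5635, -0.1069, 0.1201]
ee_rot: [0.62, 0.785, -0.0, 0.002]
ft_force: [0.3, -6.5, 5.9]
width: 0.239
grasp_force: 58.9
```

```bash
python3 -m inch '[-0.1,0.5,0,0,0,0,15, -0.2,1,0,0,0,0,15]'
```

```text
time_s: 15.8
ee_pos: [0.5635, -0.1067, 0.1201]
ee_rot: [0.62, 0.785, -0.001, 0.003]
ft_force: [1.3, -11.0, 5.0]
width: 0.239
grasp_force: 58.8
```

```bash
python3 -m inch '[-0.1,0.5,0,0,0,0,15, -0.2,1,0,0,0,0,15]'
```

```text
time_s: 16.05
ee_pos: [0.5635, -0.1065, 0.1201]
ee_rot: [0.62, 0.784, -0.002, 0.004]
ft_force: [2.1, -14.4, 4.3]
width: 0.238
grasp_force: 58.7
```

Contact with the pad: wrist force 14.5 N, of which about 6 N is friction. One small step more, hold, then open.

```bash
python3 -m inch '[-0.1,0.4,0,0,0,0,15, -0.1,0.4,0,0,0,0,15, -0.1,0.4,0,0,0,0,15]'
```

```text
time_s: 16.42
ee_pos: [0.5635, -0.1064, 0.1201]
ee_rot: [0.62, 0.784, -0.002, 0.004]
ft_force: [1.0, -14.6, 3.7]
width: 0.24
grasp_force: 58.7
```

```bash
python3 -m inch '[0,0,0,0,0,0,40, 0,0,0,0,0,0,50, 0,0,0,0,0,0,50, 0,0,0,0,0,0,50]'
python3 -m inch '[0,0,40,0,0,0,50, 0,0,90,0,0,0,50, 0,0,130,0,0,0,50, 0,0,130,0,0,0,50]'
python3 - <<'E'
from h import *
a=snap('wrist','w6.png');b=snap('side','s6.png')
cv2.imwrite('pics/w6b.png',np.hstack([cv2.resize(a[20:300,100:400],(440,410)),cv2.resize(b[150:270,180:310],(358,410))]))
p=np.load('pics/w6.png.npy');print(p[:3])
E
```

```text
time_s: 16.92
ee_pos: [0.5619, -0.1028, 0.1182]
ee_rot: [0.619, 0.785, 0.0, -0.0]
ft_force: [-0.5, -0.6, -0.3]
width: 0.59
grasp_force: 0.0
time_s: 17.42
ee_pos: [0.5634, -0.1032, 0.2522]
ee_rot: [0.619, 0.785, 0.002, 0.003]
ft_force: [1.1, 0.3, -1.0]
width: 0.586
grasp_force: 0.0
[ 0.56342204 -0.10315319  0.25217518]
```

View pics/w6b.png

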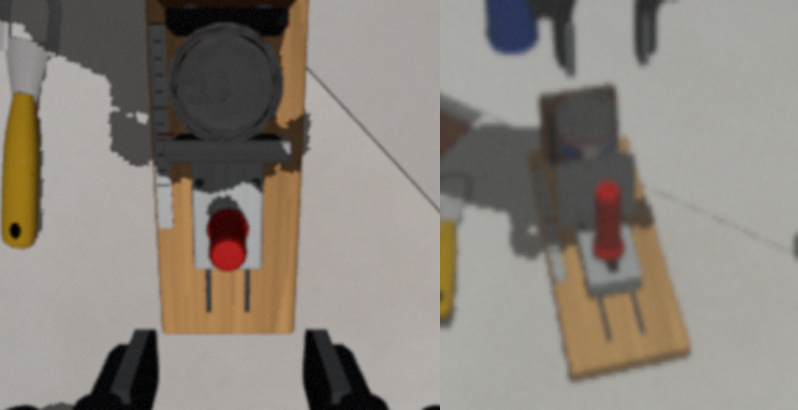

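The tin stands upright at (225,85), held between the pad and the stop plate. The empty slot behind the knob, at (612,263), shows the play is taken up towards the tin. Handing in.

```bash
python3 -c "
from station import manip
print(manip.sign_off())"
```

```text
the job is handed in; nothing more can be done
None
```

The job is handed in at about 17.5 s: the tin stands upright against the pad, and the stop bears on it with an estimated 9–10 N (about 15 N at the wrist less about 6 N of friction). The knob's play is still taken up towards the tin, and the jar, cup, opener and blue tin were left alone.

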